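# Lever open a meter's battery lid and snap in the pack

## Robot

A 6-joint arm with a two-finger parallel gripper is mounted at the origin on the work surface. World frame = base frame: x ahead of the robot, y to its left, z up, the work surface at z = 0. Lengths are in m, angles in rad, forces in N, time in s.
With the tool pointing down it reaches from about 0.325 to 0.85 m from the base axis. Payload 15.5 kg.
Tool frame: the origin (TCP) lies at the very end of the fingers, on their centre line; the grasp point (between the pads) lies 19 mm behind it; z points along the fingers, y is the line along which they close (so a half turn about z gives the same grasp; the last joint's range is limited). The gripper opens to 91 mm and grips with 3 to 60 N. Pads are 32 mm wide; open, the fingers measure 118 mm over their backs; the gripper's body (76 mm by 178 mm) begins 60 mm behind the grasp point.
Start: joints at [1.147, 0.494, 1.345, -0, 1.302, -0.096], TCP at [0.201, 0.592, 0.214] pointing down, gripper open.
Joint ranges: [-2.91, 2.91], [-0.82, 2.16], [0.22, 2.67], [-1.22, 4.37], [0.12, 2.79], [-3.08, 3.08]. Speed limits (rad/s): [1.89, 1.89, 2.57, 3.01, 3.01, 3.01].

## Interface

Orientations are given as a unit quaternion [w, x, y, z].
In Python, from cell import observe, capture, ctrl gives the robot as it stands. The module is installed in compiled form; this text tells all that it offers.
- The arm moves only by the shell command python3 -m crank 'ROWS' [OPENING] [FORCE]. ROWS is JSON, one flat list of numbers, 6 for each row, row after row: the shift along the world's x, y, z in mm, then the turn, a rotation vector about the world's x, y, z in rad. In form: [tx, ty, tz, rx, ry, rz, tx, ty, tz, rx, ry, rz, ...]. A call has 1 to 10 rows; each row is the pose to reach, as a shift and turn from the pose commanded when the call began; what a row does not reach only later rows make up. A row lasts 1/10 s, in which the tool goes at most 50 mm and 8.59 degrees, less where a joint would pass 70% of its speed; a pose out of reach is approached as far as the arm can. A call with a gripper value outside its range is refused whole. OPENING is the finger opening in mm, from 0 to 91.2, set as the call begins (- or left out, the last holds). The fingers move at their own pace and stop on an object; FORCE is the grip in N (left out, the last holds). Time passes only in rows, so rows that repeat a pose let the fingers close. It gives the time, the measured TCP pose, the force, the opening and the grip force at its end, in the units of the state.
- observe(): the state, without advancing time (a new reading comes with each control period).
- capture(name): name is "scene" or "top" or "wrist"; returns a dict with "img" (400x640x3 uint8, red, green, blue), "fov_y" (degrees; the focal length in pixels is half the picture's height over the tangent of half this angle, whatever the lens; pixels are square), "cx", "cy" (the principal point, pixels), "eye" and "rotation" of the camera in the world; the wrist camera has in their place "tool_from_camera" (4x4, takes a point from camera to tool coordinates, whose origin is the TCP and whose axes are the flange's). Camera axes: x right, y down, z forward; pixel columns grow to the right and rows downward; lengths in m; the calibration is good to about 2 mm. A picture is of the moment at which its call begins: read the wrist's pose just before it. There is no depth.
- ctrl.job_done(): hands the job in; it is judged then, once.
The state is a dict: "clock": time; "joint_positions": joint angles; "qd": joint speeds; "joint_efforts": joint torques, N m; "position": TCP position; "ee_rot": TCP orientation; "wrist_force": force on the tool from outside, world axes, zero at the start; "torque": the same for the moment, N m; "finger_gap": finger opening in m; "finger_force": force on a finger pad.
Only numpy, scipy, OpenCV 4.12 (cv2) and the standard library are available. Lean on these libraries where they do the work, as an engineer would, in place of code of your own. Each camera call takes 0.05 s, during which the arm holds its last target. There are 200 camera calls.

## Task

Lever the meter's yellow battery lid open with the blade of the red pry tool (do not lift it with the gripper) until it stands upright or leans back, and lay the tool down on the bench clear of the meter. Then put the blue battery pack into the bay, ridges at the bottom, and press it straight down until it snaps past both catches; keep pressing it firmly, without crushing anything, against its sprung contacts, and finish like that, still gripping the pack and holding it down. Leave the wheel, the bit case and the circuit board where they are.

Things in the scene. Friction and masses are not known exactly. Their poses are not given: they have to be found in the camera images.
- meter: Dark grey bench meter with yellow corner bumpers, fixed, 150 x 100 x 60 mm. Origin on the bench; in its own frame the case spans x -50 (front, robot's side) to +100, y -50 to +50, top z 60. The battery half (x -50 to +44) is hollow, walls 4 to 5 mm, inside 90 mm wide in y, covered by the yellow lid; the other half has a display and knobs on top.
- notch (a point): Middle of the pry notch: a cut-out in the front wall's upper edge, 40 mm wide (y) and 8 mm high, z 52 to 60, right under the lid. The point lies on the front wall's outer face (x = -50) at z 56, mid-height of the gap. Axes as the meter's.
- lid_hinge (a point): Middle of the lid's hinge line, which runs along the meter's y at x +44, z 60. Axes as the meter's, does not turn with the lid.
- lid_angle (a joint): Yellow lid, flat plate 100 x 98 x 5 mm, 50 g, its underside level with the case's top (z 60) when shut. Reads 0 rad shut (may start up to 0.05 ajar), 1.57 upright, stop at 2.0 leaning back. The hinge is stiff (0.09 N m friction, about 1.5 N at the lip): the lid stays where it is left.
- lid: The same yellow lid as a moving part: origin on the hinge line, plate reaches along its own -x, underside at z 0 in its frame.
- lid_lip (a point): Middle of the lower front edge of the lid, 104 mm from the hinge; shut, it overhangs the front wall by 10 mm. Turns with the lid.
- pry: Pry tool lying on the bench: red handle with dark bands 90 x 14 x 18 mm (x, y, z), origin at the centre of the handle's underside; a flat steel blade 60 long, 16 wide, 2.5 mm thick goes on along its own +x (x 45 to 105), its mid-plane at z 9 above the underside. 60 g.
- pry_grip (a point): Good place to grip the handle, across its 14 mm width (the tool's y): x +15, z 9 in the tool's frame.
- pry_tip (a point): Middle of the blade's end edge: x +105, z 9 in the tool's frame, 90 mm ahead of pry_grip.
- battery: Blue battery pack with white band, standing upright: 36 x 26 x 44 mm (x, y, z), 75 to 155 g, origin at the centre of its underside. Along the foot of its two x faces runs a round black ridge (radius 4, centre 8 mm above the underside), 43 mm over both. Grip across its 26 mm width (y), fingertips 12 mm or more above the underside to clear the bay's guides. Either way round fits.
- bay (a point): Where the middle of the pack's underside is when pressed fully home: meter x -6, y 0, z 12; axes as the meter's, pack x along meter x. Side guides (1.5 mm clearance in y, sloping lead-in) reach 8 mm above this point; beside them is free finger room to 45 mm each side. Black catch towers stand 24.5 mm from the middle at both x ends, with sloping lead-ins, tops about 30 mm above this point.
- catch_near (a joint): Sprung steel catch in the tower at the robot's end of the bay: 0 m out, 0.003 pushed back while a ridge passes, nearly 0 again once snapped in. Ridges meet the catches with the pack's underside 16 mm above point bay; resistance peaks at roughly 7 to 12 N, snaps through about 10 mm above bay, then the force drops.
- catch_far (a joint): The same at the far end.
- contacts_down (a joint): Travel of the brass sprung contact plate at the bottom of the bay: 0 m up (6 mm above point bay), 0.006 fully down (pack fully home, hard stop). Force 2 N at the top rising to 10 N at 6 mm. A snapped-in pack that is let go rests at about 0.002 to 0.003; one still pressed firmly is lower.
- contacts: The same brass plate, 30 x 22 mm, origin at the middle of its upper face.
- wheel: Bystander: small robot-car wheel lying flat, yellow hub, black tyre, 66 mm across, 26 high. Leave alone.
- bitcase: Bystander: grey screwdriver bit case, 65 x 150 x 18 mm. Leave alone.
- board: Bystander: blue circuit board with black heat sink block, 48 x 60 mm, 28 high. Leave alone.
There are look-alikes about, which are no part of the job. Leave any green or turquoise look-alike of the pry alone. Leave any orange look-alike of the meter alone.

How it is judged:
By the outcome, as a careful person would: the job done as asked, in the order asked, and still so for the second after the job is handed in, while the arm keeps its last pose, push and grip.
It also fails if it takes over 72 s, if anything falls off the work surface, if the arm or the gripper's body presses on something with over 40 N, if the wrist force passes 120 N, or if a joint passes its speed limit or range.

## Working session

There is one attempt and no reset: what is moved stays moved. The work goes in short steps, Python scripts to look and compute and a shell command to move; the robot and the scene stay as the last step left them, time stands still between calls to the robot, and variables do not carry over. Pictures are saved under pics/ and viewed, at most 10 in all, crops included, and the job is handed in when it is done.

```bash
mkdir -p pics; cat > h.py <<'E'
import numpy as np, cv2
from cell import observe, capture, ctrl
from scipy.spatial.transform import Rotation as R
def cam(name):
    s=observe(); c=capture(name); 
    if name=="wrist":
        T=np.eye(4); q=s["ee_rot"]; T[:3,:3]=R.from_quat([q[1],q[2],q[3],q[0]]).as_matrix(); T[:3,3]=s["position"]
        M=T@np.array(c["tool_from_camera"]); c["eye"]=M[:3,3]; c["rotation"]=M[:3,:3]
    c["eye"]=np.array(c["eye"]); c["rotation"]=np.array(c["rotation"]); return c
def ray(c,u,v):
    f=200/np.tan(np.radians(c["fov_y"])/2)
    return c["rotation"]@np.array([(u-c["cx"])/f,(v-c["cy"])/f,1.])
def plane(c,u,v,z):
    d=ray(c,u,v); return c["eye"]+d*(z-c["eye"][2])/d[2]
def proj(c,p):
    f=200/np.tan(np.radians(c["fov_y"])/2)
    q=c["rotation"].T@(np.array(p)-c["eye"]); return np.array([c["cx"]+f*q[0]/q[2],c["cy"]+f*q[1]/q[2]])
def save(c,n): cv2.imwrite("pics/"+n,cv2.cvtColor(c["img"],cv2.COLOR_RGB2BGR))
E
python3 - <<'E'
from h import *
for n in ("top","scene"):
    c=cam(n); save(c,n+"0.png"); print(n,c["eye"],c["rotation"].round(3).tolist(),c["fov_y"],c["cx"],c["cy"])
s=observe(); print(s["position"],s["ee_rot"])
E
```

```text
top [ 0.4925535  -0.0547616   1.18592105] [0.034, -0.697, 0.716, -0.016] 51.73478728238297 321.96184061042857 200.76334247673844
scene [1.1040966  0.88084303 0.81468465] [-0.114, 0.244, 0.852, -0.448] 42.25403631243602 318.8251972202114 198.11992535881967
[0.2010972  0.59140257 0.21338418] [-1.43074656e-04  1.63178004e-01  9.86596489e-01 -5.34474997e-04]
```

View pics/top0.png

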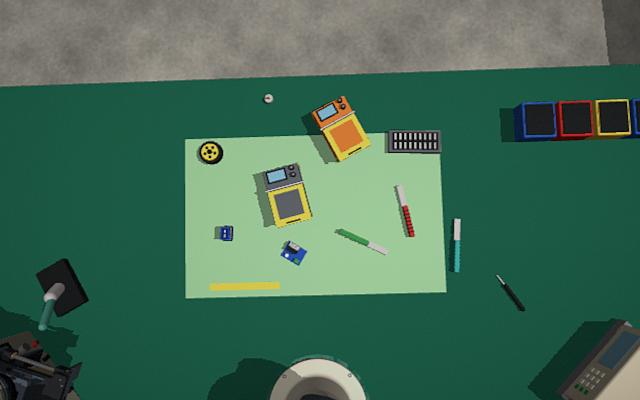

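View pics/scene0.png

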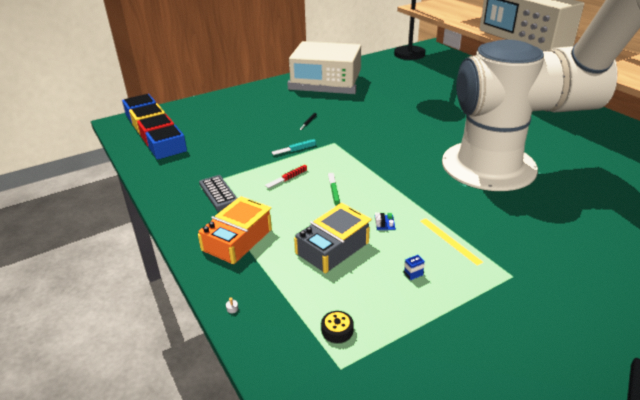

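The top view shows the grey meter's lid around px (290,205), the red pry from (400,186) (blade end) to (411,236), and the battery at (227,233). The board is at (293,252), and the orange meter and green/turquoise tools are decoys. The rotation is a quaternion, so I'll fix that and get coarse positions.

```bash
sed -i 's|c\["rotation"\]=np.array(c\["rotation"\]); return c|r=np.array(c["rotation"]); c["rotation"]=R.from_quat(np.roll(r,-1)).as_matrix() if r.size==4 else r; return c|' h.py
cat >> h.py <<'E'
def blobs(c,lo,hi,amin=20):
    hsv=cv2.cvtColor(c["img"],cv2.COLOR_RGB2HSV); m=cv2.inRange(hsv,lo,hi)
    cs,_=cv2.findContours(m,cv2.RETR_EXTERNAL,cv2.CHAIN_APPROX_NONE)
    return [k for k in cs if cv2.contourArea(k)>=amin]
E
python3 - <<'E'
from h import *
c=cam("top"); 
def rep(n,lo,hi,z):
    for k in blobs(c,lo,hi):
        b=cv2.boxPoints(cv2.minAreaRect(k)); m=b.mean(0)
        if 180<m[0]<450 and 90<m[1]<300: print(n,m.round(),[(plane(c,*p,z)[:2]*1000).round().tolist() for p in b])
rep("yel",(22,120,120),(32,255,255),.065)
rep("red",(0,150,80),(6,255,255),.018); rep("blue",(105,120,60),(125,255,255),.044)
for p in [(398,186),(411,236)]: print(plane(c,*p,.012))
w=cam("wrist"); print(np.array(w["tool_from_camera"]).round(3).tolist(),w["fov_y"]); 
E
```

```text
yel [244. 286.] [[358.0, 281.0], [357.0, 93.0], [339.0, 93.0], [340.0, 280.0]]
yel [290. 205.] [[600.0, 122.0], [623.0, 22.0], [527.0, -1.0], [503.0, 98.0]]
yel [210. 152.] [[740.0, 302.0], [738.0, 255.0], [693.0, 255.0], [695.0, 303.0]]
yel [347. 137.] [[769.0, -34.0], [814.0, -123.0], [724.0, -167.0], [679.0, -79.0]]
red [408. 221.] [[553.0, -254.0], [556.0, -267.0], [470.0, -283.0], [468.0, -270.0]]
blue [293. 253.] [[427.0, 91.0], [466.0, 67.0], [436.0, 18.0], [398.0, 41.0]]
blue [224. 234.] [[509.0, 257.0], [508.0, 232.0], [472.0, 233.0], [473.0, 258.0]]
[ 0.61180294 -0.24504119  0.012     ]
[ 0.46903716 -0.27587755  0.012     ]
[[0.0, -0.965, -0.262, 0.073], [1.0, 0.0, 0.0, -0.0], [-0.0, -0.262, 0.965, -0.171], [0.0, 0.0, 0.0, 1.0]] 59.43756943330122
```

The coarse measurements match the given sizes: the lid is about 100 mm, the handle 87x13 and the pack 36x25. The meter's yaw is about 13° and the pry's about 11°. Next I'll move to a close wrist view.

```bash
python3 -m crank '[299,-532,60,0,0,0.5,299,-532,60,0,0,0.5,299,-532,60,0,0,0.5,299,-532,60,0,0,0.5,299,-532,60,0,0,0.5,299,-532,60,0,0,0.5,299,-532,60,0,0,0.5,299,-532,60,0,0,0.5,299,-532,60,0,0,0.5,299,-532,60,0,0,0.5]' && python3 - <<'E'
from h import *
print(observe()["clock"],observe()["position"],observe()["qd"])
E
```

```text
clock: 1.2
position: [0.4413, 0.1638, 0.2623]
ee_rot: [0.0, -0.086, 0.996, 0.0]
wrist_force: [1.2, 0.9, -0.7]
finger_gap: 0.0913
finger_force: 0.0
1.2 [0.44132913 0.16380637 0.26229982] [-1.04312641e+00  3.45061535e-02 -1.98433213e-01 -4.51626252e-04
  1.56082124e-01 -1.03679405e+00]
```

```bash
python3 -m crank '[55,-90,10,0,0,0,55,-90,10,0,0,0,55,-90,10,0,0,0,55,-90,10,0,0,0,55,-90,10,0,0,0]' && python3 - <<'E'
from h import *
c=cam("wrist"); save(c,"w1.png"); print(observe()["position"],c["eye"])
E
```

```text
clock: 1.7
position: [0.4951, 0.0764, 0.2718]
ee_rot: [-0.0, -0.086, 0.996, 0.0]
wrist_force: [0.3, 1.1, 0.1]
finger_gap: 0.0911
finger_force: 0.0
[0.49494636 0.07675451 0.27177536] [0.42281954 0.06325416 0.44237153]
```

View pics/w1.png

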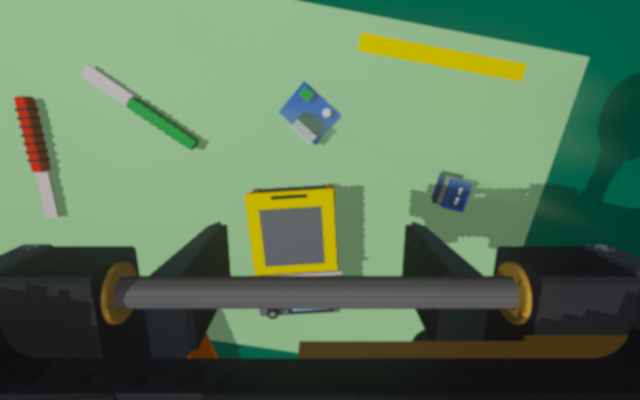

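The wrist view shows the lid's corners near (247,192), (333,186), (337,272) and (257,276). The pry handle runs (25,98)–(40,170) with its blade end at (52,216), and the pack is at (455,192).

```bash
python3 - <<'E'
from h import *
c=cam("wrist"); np.set_printoptions(precision=1,suppress=True)
def box(lo,hi,roi,z,n,kern=0):
    im=c["img"]; hsv=cv2.cvtColor(im,cv2.COLOR_RGB2HSV); m=cv2.inRange(hsv,lo,hi)
    k=np.zeros_like(m); x0,y0,x1,y1=roi; k[y0:y1,x0:x1]=m[y0:y1,x0:x1]
    v,u=np.nonzero(k); P=np.array([plane(c,a,b,z)[:2]*1000 for a,b in zip(u,v)],np.float32)
    r=cv2.minAreaRect(P); print(n,len(P),"ctr",np.array(r[0]),"size",np.array(r[1]),"ang",r[2]); print(cv2.boxPoints(r)); return P
box((20,130,90),(34,255,255),(230,170,350,285),.065,"lid")
P=box((0,150,60),(8,255,255),(5,85,60,180),.018,"red"); 
# inner dark panel of lid
box((90,0,50),(140,90,130),(255,203,328,268),.065,"panel")
box((0,0,130),(180,60,255),(30,165,70,225),.010,"blade")
box((105,120,40),(128,255,255),(425,165,480,220),.044,"bat")
# battery white band etc
cv2.imwrite("pics/crop1.png",cv2.resize(np.hstack([c["img"][150:290,235:345,::-1],c["img"][85:225,5:75,::-1],c["img"][150:290,425:485,::-1]]),None,fx=3.3,fy=3.3,interpolation=cv2.INTER_NEAREST))
E
```

```text
lid 3738 ctr [561.7  60.4] size [104.3  99.7] ang 13.23189926147461
[[499.5  97. ]
 [522.3  -0. ]
 [623.8  23.8]
 [601.  120.9]]
red 782 ctr [ 511.3 -265.8] size [85.8 18.6] ang 11.959101676940918
[[ 467.4 -265.6]
 [ 471.2 -283.8]
 [ 555.2 -266. ]
 [ 551.3 -247.8]]
panel 2989 ctr [567.8  61.3] size [64.3 65.3] ang 13.605993270874023
[[528.9  85.5]
 [544.2  22. ]
 [606.7  37.1]
 [591.4 100.6]]
blade 1280 ctr [ 586.3 -251.7] size [49.6 87.2] ang 89.49584197998047
[[ 542.5 -276.2]
 [ 629.7 -276.9]
 [ 630.1 -227.3]
 [ 542.9 -226.5]]
bat 518 ctr [491.3 236.4] size [39.3 33.7] ang 86.00853729248047
[[473.2 217.9]
 [506.8 215.6]
 [509.5 254.8]
 [475.9 257.2]]
```

View pics/crop1.png

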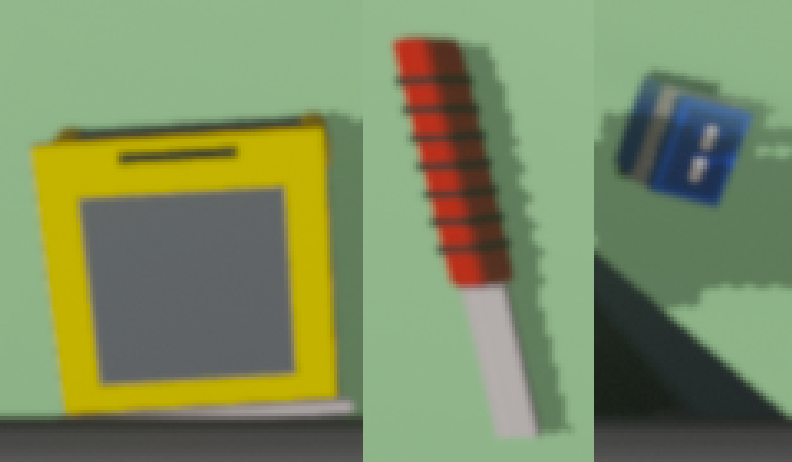

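```bash
python3 - <<'E'
from h import *
np.set_printoptions(precision=1,suppress=True)
c=cam("wrist"); g=lambda u,v,z:plane(c,u,v,z)[:2]*1000
ang=lambda a,b:np.degrees(np.arctan2(*(b-a)[::-1]))
a,b=g(14.7,97.7,.018),g(31.4,171.4,.018); r0,r1=g(5+67/3.3,97.2,.018),g(5+115/3.3,171.4,.018)
t=(g(45.6,217.4,.0103)+g(57.7,216.8,.0103))/2
print("handle L",a,b,ang(a,b),np.linalg.norm(b-a),"R",r0,r1,ang(r0,r1)); print("tip",t)
d=(b-a)/np.linalg.norm(b-a); n=np.array([-d[1],d[0]]); print("grip from tip",t-90*d,"from handle",a+60*d+7*n)
F1,F2=g(244.7,194.5,.065),g(333.5,188.5,.065); B1,B2=g(255,275.5,.065),g(337,272,.065)
print("lid",F1,F2,B1,B2,"W",np.linalg.norm(F1-F2),np.linalg.norm(B1-B2),"L",np.linalg.norm(F1-B1),np.linalg.norm(F2-B2),"ang",ang(F1,B1),ang(F2,B2),ang(F1,F2)-90,"ctr",(F1+F2+B1+B2)/4,(F1+F2)/2)
E
```

```text
handle L [ 471.9 -282.4] [ 556.9 -266.5] 10.622794060346385 86.51364285030333 R [ 469.2 -270.3] [ 555.1 -256.3] 9.253348572101043
tip [ 615.8 -248.9]
grip from tip [ 527.4 -265.5] from handle [ 529.6 -264.5]
lid [527.6   2.1] [503.9  97.8] [623.5  26. ] [602.3 120.6] W 98.62009889087683 97.00894674995247 L 98.85409886973096 101.04931804922388 ang 13.988107285912557 13.059237930838766 13.925409791477051 ctr [564.3  61.6] [515.7  49.9]
```

Everything fits: the lid is 98x100 mm and essentially shut, meter origin ≈ (574,64) with yaw 13.5°, and the pry grip is at (528,-265) with yaw 10.6°. I'll go above the pry.

```bash
python3 -m crank '[33,-341,-60,0,0,0.013,33,-341,-100,0,0,0.013,33,-341,-140,0,0,0.013,33,-341,-180,0,0,0.013,33,-341,-180,0,0,0.013,33,-341,-190,0,0,0.013,33,-341,-200,0,0,0.013,33,-341,-200,0,0,0.013,33,-341,-200,0,0,0.013,33,-341,-200,0,0,0.013]' 45 10 && python3 - <<'E'
from h import *
c=cam("wrist"); save(c,"w2.png"); print(observe()["position"],observe()["ee_rot"])
E
```

```text
clock: 2.85
position: [0.5284, -0.2648, 0.071]
ee_rot: [-0.001, -0.092, 0.996, 0.001]
wrist_force: [-0.6, 0.6, 0.6]
finger_gap: 0.0449
finger_force: 0.0
[ 0.52881774 -0.26424407  0.07205195] [-2.13604285e-04 -9.27019172e-02  9.95693841e-01  2.89558035e-04]
```

View pics/w2.png

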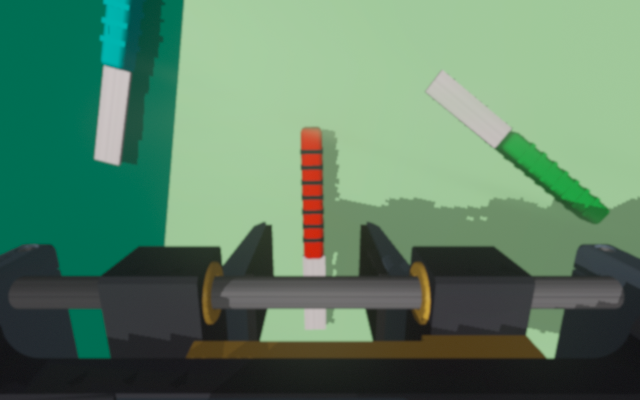

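The handle (u≈313, rows 128–257) lies between the fingers and in line with them. I'll check its offset.

```bash
python3 - <<'E'
from h import *
c=cam("wrist"); 
a,b,t=plane(c,312,128,.018)*1000,plane(c,314,257,.018)*1000,plane(c,314,329,.0103)*1000
d=(b-a)[:2]; print(a.round(1),b.round(1),np.linalg.norm(d),np.degrees(np.arctan2(d[1],d[0])),t.round(1)); d/=np.linalg.norm(d); print((t[:2]-90*d).round(1),(a[:2]+60*d).round(1),(b[:2]-30*d).round(1),observe()["position"])
E
```

```text
[ 469.1 -278.4   18. ] [ 555.  -261.1   18. ] 87.61140995508734 11.391579880354312 [ 616.6 -249.6   10.3]
[ 528.4 -267.4] [ 527.9 -266.5] [ 525.6 -267. ] [ 0.529126   -0.26403095  0.07268954]
```

```bash
python3 -m crank '[-1,-2.5,-30,0,0,0.01,-1,-2.5,-55,0,0,0.01,-1,-2.5,-69,0,0,0.01,-1,-2.5,-69,0,0,0.01,-1,-2.5,-69,0,0,0.01]'; python3 -m crank '[0,0,0,0,0,0,0,0,0,0,0,0,0,0,0,0,0,0,0,0,0,0,0,0,0,0,0,0,0,0,0,0,0,0,0,0]' 5 50
```

```text
clock: 3.45
position: [0.5283, -0.2674, 0.004]
ee_rot: [0.0, -0.098, 0.995, -0.0]
wrist_force: [-0.9, 0.2, 0.2]
finger_gap: 0.0451
finger_force: 0.0
clock: 4.05
position: [0.5279, -0.2679, 0.0033]
ee_rot: [0.0, -0.097, 0.995, -0.0]
wrist_force: [-1.5, 0.2, 5.6]
finger_gap: 0.0134
finger_force: 50.0
```

The pry is gripped at gap 13.4 mm, 50 N. I'll lift it and carry it to a point in front of the notch.

```bash
python3 -m crank '[0,0,45,0,0,0,-5,10,85,0,0,0.042,-119,292,95,0,0,0.042,-119,292,95,0,0,0.042,-119,292,95,0,0,0.042,-119,292,95,0,0,0.042,-119,292,95,0,0,0.042,-119,292,95,0,0,0.042,-119,292,95,0,0,0.042,-119,292,95,0,0,0.042]'; python3 -m crank '[0,0,0,0,0,0,0,0,0,0,0,0]';  python3 - <<'E'
from h import *
c=cam("scene"); 
cv2.imwrite("pics/s1.png",cv2.resize(c["img"][150:300,280:430,::-1],None,fx=4,fy=4))
c=cam("wrist"); cv2.imwrite("pics/w3.png",c["img"][:,:,::-1]); s=observe(); print(s["position"],s["ee_rot"],s["wrist_force"])
E
```

```text
clock: 5.05
position: [0.4084, 0.0252, 0.0982]
ee_rot: [0.0, -0.12, 0.993, -0.0]
wrist_force: [0.9, -0.1, -0.9]
finger_gap: 0.0137
finger_force: 50.0
clock: 5.25
position: [0.4095, 0.0232, 0.0979]
ee_rot: [0.0, -0.118, 0.993, -0.0]
wrist_force: [-0.3, 0.6, -1.5]
finger_gap: 0.0138
finger_force: 50.0
[0.40924598 0.02330885 0.09788306] [ 6.23357606e-05 -1.17486304e-01  9.93074500e-01 -4.57111183e-05] [0.32298355 0.01451526 0.61998568]
```

View pics/s1.png

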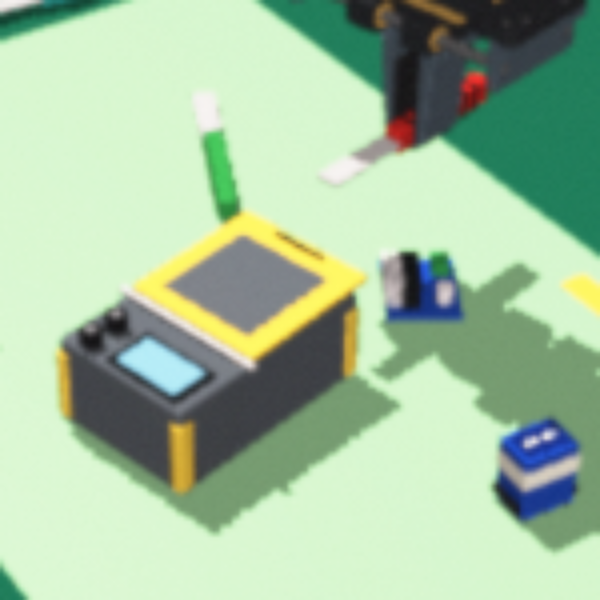

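View pics/w3.png

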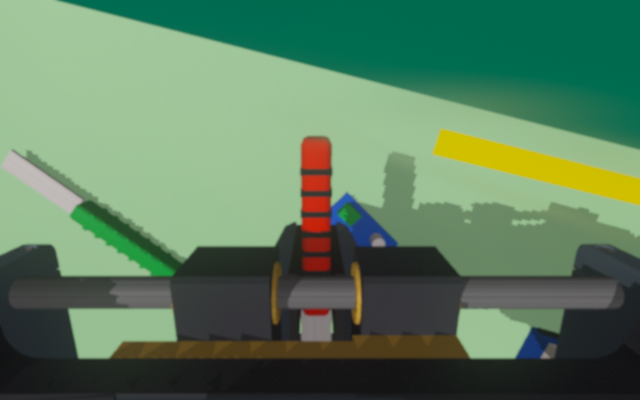

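The blade is level and its end sits near s1 (328,181). I'll compare that and the lid's corners, (367,275) and (245,213), with the predicted positions.

```bash
python3 - <<'E'
from h import *
np.set_printoptions(precision=1,suppress=True)
c=cam("scene"); s=observe(); t=np.radians(13.5); u=np.array([np.cos(t),np.sin(t),0]); n=np.array([-u[1],u[0],0]); M=np.array([.574,.0638,0])
tip=s["position"]+.09*u+[0,0,.0057]; print("tip pred",proj(c,tip),"meas 362 195.3", "1mm up",proj(c,tip+[0,0,.001])-proj(c,tip),"1mm fwd",proj(c,tip+.001*u)-proj(c,tip))
for a in (0,.03,.06):
    for sy,m in ((.049,(371.75,218.75)),(-.049,(341.25,203.25))):
        p=M+.044*u+[0,0,.06]-.104*np.cos(a)*u+[0,0,.104*np.sin(a)+.005]+sy*n; print(a,sy,proj(c,p),m)
for sy,m in ((.05,(280+182/4,150+420/4)),(-.05,(280+68/4,150+342/4))): print("case back",proj(c,M+.1*u+sy*n+[0,0,.06]),m)
w=cam("wrist"); print("wrist handle tail pred",proj(w,s["position"]-.06*u+[0,0,.0147]),"meas 316,137")
E
```

```text
tip pred [361.5 195. ] meas 362 195.3 1mm up [ 0.  -0.3] 1mm fwd [-0.3  0.2]
0 0.049 [371.4 219.9] (371.75, 218.75)
0 -0.049 [341.3 203.5] (341.25, 203.25)
0.03 0.049 [371.4 218.9] (371.75, 218.75)
0.03 -0.049 [341.3 202.5] (341.25, 203.25)
0.06 0.049 [371.4 217.8] (371.75, 218.75)
0.06 -0.049 [341.3 201.5] (341.25, 203.25)
case back [324.3 253.8] (325.5, 255.0)
case back [293.8 234.1] (297.0, 235.5)
wrist handle tail pred [317.  139.8] meas 316,137
```

Predictions agree to within a pixel. I'll lower to notch height, then insert slowly.

```bash
python3 -m crank '[0,0,-25,0,0,0,0,0,-44,0,0,0,0,0,-47.5,0,0,0,0,0,-47.5,0,0,0,0,0,-47.5,0,0,0]'; python3 -m crank '[10,2.3,0,0,0,0,20,4.7,0,0,0,0,29,7,0,0,0,0,34,8.2,0,0,0,0,39,9.4,0,0,0,0,44,10.5,0,0,0,0,49,11.7,0,0,0,0,53.5,12.8,0,0,0,0,53.5,12.8,0,0,0,0]'
```

```text
clock: 5.95
position: [0.4091, 0.0241, 0.051]
ee_rot: [0.0, -0.118, 0.993, -0.0]
wrist_force: [-0.5, -0.2, -0.2]
finger_gap: 0.0137
finger_force: 50.0
clock: 6.85
position: [0.4629, 0.0371, 0.0505]
ee_rot: [0.0, -0.118, 0.993, -0.0]
wrist_force: [-0.5, 0.3, -0.7]
finger_gap: 0.0135
finger_force: 50.0
```

The blade went in with no contact force. Next I'll lever along the arc about the hinge.

```bash
python3 -m crank '[0.3,0.1,7,0,0,0,0.8,0.2,13,0,0,0,1.6,0.4,18,0,0,0,3,0.7,23,0,0,0,5.5,1.3,30,0,0,0,8.2,2,36,0,0,0,11.8,2.8,42,0,0,0,15.8,3.8,47.2,0,0,0,20.4,4.9,52.3,0,0,0,25.4,6.1,56.8,0,0,0]';python3 - <<'E'
from h import *
c=cam("scene"); 
cv2.imwrite("pics/s2.png",cv2.resize(c["img"][130:280,270:420,::-1],None,fx=4,fy=4))
E
```

```text
clock: 7.85
position: [0.4881, 0.0433, 0.1077]
ee_rot: [-0.0, -0.118, 0.993, 0.0]
wrist_force: [-1.0, 0.5, -1.4]
finger_gap: 0.0138
finger_force: 50.0
```

View pics/s2.png

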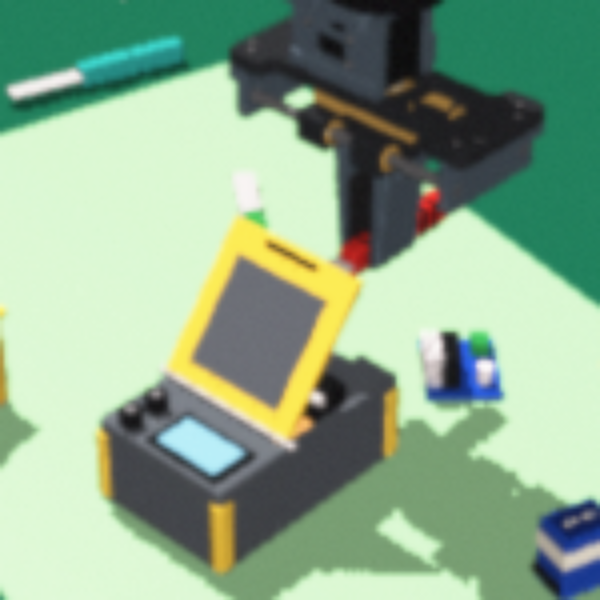

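The lid is about half open (edges from s2 (240,220) to (357,280)), riding on the blade. I'll continue past upright.

```bash
python3 -m crank '[5.5,1.3,4,0,0,0,11.3,2.7,7.4,0,0,0,17.4,4.2,10.3,0,0,0,23.7,5.7,12.4,0,0,0,30.3,7.3,14,0,0,0,36.9,8.9,14.7,0,0,0,43.5,10.5,14.8,0,0,0,50.3,12.1,14.3,0,0,0,60.2,14.4,12.2,0,0,0,60.2,14.4,12.2,0,0,0]'; python3 -m crank '[-10,-2.4,0,0,0,0,-30,-7,0,0,0,0,-60,-14.4,10,0,0,0,-100,-24,20,0,0,0,-100,-24,20,0,0,0]'; python3 - <<'E'
from h import *
c=cam("scene"); 
cv2.imwrite("pics/s3.png",cv2.resize(c["img"][130:280,270:420,::-1],None,fx=4,fy=4))
E
```

```text
clock: 8.9
position: [0.5494, 0.0578, 0.1192]
ee_rot: [0.001, -0.118, 0.993, -0.0]
wrist_force: [-0.3, -0.4, -0.2]
finger_gap: 0.014
finger_force: 50.0
clock: 9.4
position: [0.4421, 0.033, 0.14]
ee_rot: [-0.002, -0.118, 0.993, 0.0]
wrist_force: [-0.6, -0.8, -1.4]
finger_gap: 0.0134
finger_force: 50.0
```

View pics/s3.png

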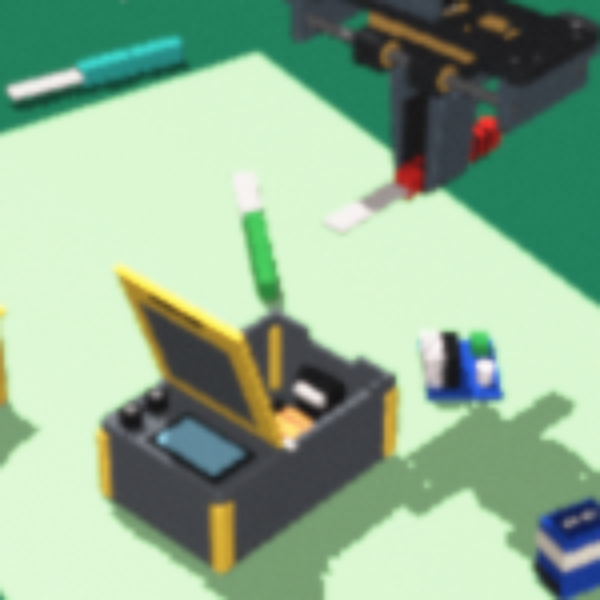

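The lid leans back past upright, with its top edge at s3 (118,268)–(245,330). I'll lay the tool down at its original, clear spot.

```bash
python3 -m crank '[30,-120,0,0,0,0,86,-301,0,0,0,0,86,-301,-20,0,0,0,86,-301,-50,0,0,0,86,-301,-70,0,0,0,86,-301,-80,0,0,0,86,-301,-90,0,0,0,86,-301,-100,0,0,0,86,-301,-100,0,0,0,86,-301,-100,0,0,0]'; python3 -m crank '[0,0,0,0,0,0]'
```

```text
clock: 10.45
position: [0.5337, -0.2667, 0.0398]
ee_rot: [-0.0, -0.119, 0.993, 0.0]
wrist_force: [-0.5, 0.1, 0.5]
finger_gap: 0.0136
finger_force: 50.0
clock: 10.55
position: [0.5342, -0.2668, 0.0406]
ee_rot: [0.0, -0.119, 0.993, -0.0]
wrist_force: [0.6, 0.6, -1.2]
finger_gap: 0.0136
finger_force: 50.0
```

```bash
python3 -m crank '[0,0,-20,0,0,0,0,0,-32,0,0,0,0,0,-35,0,0,0,0,0,-36.7,0,0,0,0,0,-36.7,0,0,0]'; python3 -m crank '[0,0,0,0,0,0,0,0,0,0,0,0,0,0,0,0,0,0,0,0,0,0,0,0]' 40; python3 -m crank '[0,0,40,0,0,0,0,0,90,0,0,0,0,0,140,0,0,0,0,0,140,0,0,0]'
```

```text
clock: 11.05
position: [0.534, -0.2673, 0.0035]
ee_rot: [0.0, -0.118, 0.993, -0.0]
wrist_force: [0.1, 0.8, 0.2]
finger_gap: 0.0134
finger_force: 50.0
clock: 11.45
position: [0.5339, -0.2675, 0.0029]
ee_rot: [0.0, -0.118, 0.993, -0.0]
wrist_force: [0.2, -0.6, -0.9]
finger_gap: 0.0396
finger_force: 0.0
clock: 11.85
position: [0.5368, -0.2692, 0.1493]
ee_rot: [0.004, -0.118, 0.993, -0.003]
wrist_force: [0.3, -0.5, -2.3]
finger_gap: 0.0403
finger_force: 0.0
```

```bash
python3 -m crank '[-66,250,20,0,0,-0.13,-66,250,20,0,0,-0.13,-66,250,20,0,0,-0.13,-66,250,20,0,0,-0.13,-66,250,20,0,0,-0.13,-31,513,20,0,0,-0.267,-31,513,20,0,0,-0.267,-31,513,20,0,0,-0.267,-31,513,20,0,0,-0.267,-31,513,20,0,0,-0.267]' 60; python3 -m crank '[0,25,0,0,0,0,0,25,0,0,0,0,0,25,0,0,0,0]';  python3 - <<'E'
from h import *
c=cam("wrist"); save(c,"w4.png"); s=observe(); print(s["position"],s["ee_rot"])
cv2.imwrite("pics/w4c.png",cv2.resize(c["img"][60:260,170:470,::-1],None,fx=2.6,fy=2.6,interpolation=cv2.INTER_CUBIC))
E
```

```text
clock: 12.85
position: [0.499, 0.2172, 0.1626]
ee_rot: [0.0, 0.015, 1.0, -0.0]
wrist_force: [0.7, 0.4, -0.2]
finger_gap: 0.0599
finger_force: 0.0
clock: 13.15
position: [0.4989, 0.2402, 0.1623]
ee_rot: [-0.0, 0.014, 1.0, -0.0]
wrist_force: [0.1, -0.2, 0.2]
finger_gap: 0.0604
finger_force: 0.0
[0.49893631 0.23951491 0.16243823] [-2.93386208e-04  1.48145373e-02  9.99890191e-01 -2.23182908e-04]
```

View pics/w4c.png

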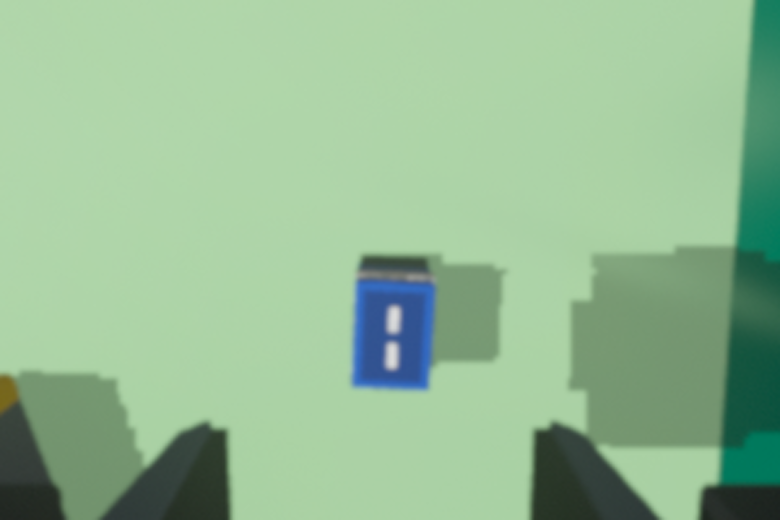

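The last view shows the pack's top face with corners at crop (357,278), (436,281), (429,389) and (353,386). I'll compute its pose from those.

```bash
python3 - <<'E'
from h import *
np.set_printoptions(precision=1,suppress=True)
c=cam("wrist"); q=[(357,278),(436,281),(429,389),(353,386)]
P=np.array([plane(c,170+a/2.6,60+b/2.6,.044)[:2]*1000 for a,b in q]); print(P,P.mean(0))
d=P[3]+P[2]-P[0]-P[1]; print("L",np.linalg.norm(d)/2,"W",np.linalg.norm(P[1]-P[0]),np.linalg.norm(P[2]-P[3]),"yaw",np.degrees(np.arctan2(d[1],d[0])))
v,u=np.nonzero(cv2.inRange(cv2.cvtColor(c["img"],cv2.COLOR_RGB2HSV),(105,120,60),(125,255,255))[:,290:360]); 
p=np.array([plane(c,290+a,b,.044)[:2]*1000 for a,b in zip(u,v)],np.float32); print(cv2.minAreaRect(p))
s=observe(); print(s["position"]*1000)
# lid angle from scene: yellow top-edge corners
c=cam("scene"); t=np.radians(13.5); U=np.array([np.cos(t),np.sin(t),0]); N=np.array([-U[1],U[0],0]); H=np.array([.574,.0638,.06])+.044*U
for a in (1.57,1.7,1.8,1.9,2.0): print(a,[proj(c,H-.104*np.cos(a)*U+[0,0,.104*np.sin(a)]+y*N) for y in(.049,-.049)])
print("meas",270+245/4,130+330/4,270+118/4,130+268/4)
E
```

```text
[[472.7 232.7]
 [474.4 258. ]
 [510.4 255.2]
 [508.6 230.1]] [491.5 244. ]
L 36.015352781745136 W 25.30231808508319 25.129342378237155 yaw -4.2929857921812
((491.26953125, 244.38673400878906), (25.176647186279297, 34.69672393798828), 87.93488311767578)
[499.1 239.1 162.5]
1.57 [array([341.5, 204.6]), array([310. , 187.3])]
1.7 [array([337.2, 207.6]), array([305.7, 190. ])]
1.8 [array([333.9, 210.3]), array([302.4, 192.5])]
1.9 [array([330.6, 213.4]), array([299.2, 195.4])]
2.0 [array([327.4, 216.8]), array([296.1, 198.6])]
meas 331.25 212.5 299.5 197.0
```

The lid stands at about 1.88 rad. The pack measures 36x25 and sits at (491.4,244.2), yaw about -3.5°. I'll descend and grip it.

```bash
python3 -m crank '[-7.7,5.1,-45,0,0,-0.03,-7.7,5.1,-90,0,0,-0.03,-7.7,5.1,-125,0,0,-0.03,-7.7,5.1,-146,0,0,-0.03,-7.7,5.1,-146,0,0,-0.03,-7.7,5.1,-146,0,0,-0.03]'; python3 -m crank '[0,0,0,0,0,0,0,0,0,0,0,0,0,0,0,0,0,0,0,0,0,0,0,0,0,0,0,0,0,0]' 15 45
```

```text
clock: 13.9
position: [0.4918, 0.2445, 0.0172]
ee_rot: [-0.0, 0.03, 1.0, -0.0]
wrist_force: [0.4, 0.4, 0.6]
finger_gap: 0.0598
finger_force: 0.0
clock: 14.4
position: [0.4917, 0.2453, 0.0171]
ee_rot: [0.0, 0.03, 1.0, 0.0]
wrist_force: [-1.2, -0.6, 7.0]
finger_gap: 0.0258
finger_force: 45.0
```

The pack is gripped at gap 25.8. Before inserting, I'll refine the bay position from the brass plate in the top view, then in a wrist view from beside the bay.

```bash
cat > bay.py <<'E'
from h import *
import sys
np.set_printoptions(precision=1,suppress=True)
c=cam(sys.argv[1]); t=np.radians(13.5); U=np.array([np.cos(t),np.sin(t),0]); N=np.array([-U[1],U[0],0]); M=np.array([.574,.0638,0])
q=[proj(c,M+x*U+y*N+[0,0,.018]) for x in(-.026,.014) for y in(-.02,.02)]; print("roi",np.array(q))
q=np.array(q); x0,y0=(q.min(0)-4).astype(int); x1,y1=(q.max(0)+4).astype(int)
hsv=cv2.cvtColor(c["img"],cv2.COLOR_RGB2HSV)
m=np.zeros(hsv.shape[:2],np.uint8); m[y0:y1,x0:x1]=cv2.inRange(hsv,(8,70,90),(32,255,255))[y0:y1,x0:x1]
v,u=np.nonzero(m); P=np.array([plane(c,a,b,.018)*1000 for a,b in zip(u,v)])
L=np.c_[(P-M*1000)@U,(P-M*1000)@N]; print(len(P),"u,v",u.min(),u.max(),v.min(),v.max(),"meter x pct",np.percentile(L[:,0],[1,50,99]),"y",np.percentile(L[:,1],[1,50,99]),"rect",cv2.minAreaRect(L.astype(np.float32)))
k=[tuple(int(z) for z in hsv[y,x]) for y,x in [((y0+y1)//2,(x0+x1)//2)]]; print(k)
E
python3 bay.py top
python3 -m crank '[0,0,50,0,0,0,0,0,100,0,0,0,40,-30,148,0,0,0.1,68,-55,148,0,0,0.2,68,-55,148,0,0,0.297,68,-55,148,0,0,0.297,68,-55,148,0,0,0.297]'; python3 bay.py wrist
```

```text
roi [[299.  209.2]
 [285.4 212.9]
 [295.4 195.6]
 [281.9 199.3]]
99 u,v 285 296 199 211 meter x pct [-23.   -7.8   8. ] y [-12.2   0.4  12.7] rect ((-7.484663009643555, 0.3552532196044922), (31.731029510498047, 25.378061294555664), 1.1303609609603882)
[(15, 150, 208)]
clock: 15.15
position: [0.5586, 0.1903, 0.1641]
ee_rot: [-0.001, -0.117, 0.993, 0.0]
wrist_force: [-0.1, 0.7, -1.7]
finger_gap: 0.0257
finger_force: 45.0
roi [[153.  146.3]
 [197.5 146.3]
 [158.3 189.8]
 [201.4 189.7]]
954 u,v 162 191 149 184 meter x pct [-23.6  -8.2   7.6] y [-12.9  -0.9  11.7] rect ((-7.518068313598633, -0.6008977890014648), (25.151615142822266, 32.13496780395508), 89.92863464355469)
[(22, 170, 232)]
```

The plate measures about 30x22 and both views agree, putting the bay at (566.6,62.0), yaw 13.5°. I'll move above it.

```bash
python3 -m crank '[7.5,-128.3,0,0,0,0,7.5,-128.3,0,0,0,0,7.5,-128.3,0,0,0,0,7.5,-128.3,-20,0,0,0,7.5,-128.3,-50,0,0,0,7.5,-128.3,-70,0,0,0,7.5,-128.3,-70,0,0,0,7.5,-128.3,-70,0,0,0]'
```

```text
clock: 16.0
position: [0.5666, 0.0625, 0.0948]
ee_rot: [-0.001, -0.118, 0.993, 0.0]
wrist_force: [0.5, -0.1, -0.5]
finger_gap: 0.0255
finger_force: 45.0
```

```bash
python3 -c "
from h import *
s=observe();print(s['position']*1000,s['ee_rot'],s['wrist_force'])"
```

```text
[566.56124072  62.50716159  94.80747903] [-5.34433686e-04 -1.18228368e-01  9.92986285e-01  7.60251712e-05] [ 0.5078971  -0.14036217 -0.47607677]
```

```bash
python3 -m crank '[0,-0.4,-15,0,0,0,0,-0.4,-30,0,0,0,0,-0.4,-40,0,0,0,0,-0.4,-46,0,0,0,0,-0.4,-46,0,0,0,0,-0.4,-46,0,0,0]'
```

```text
clock: 16.6
position: [0.5673, 0.0615, 0.0493]
ee_rot: [0.0, -0.118, 0.993, -0.0]
wrist_force: [-0.3, 0.2, -0.5]
finger_gap: 0.0257
finger_force: 45.0
```

```bash
python3 -m crank '[0,0,-3,0,0,0,0,0,-5,0,0,0,0,0,-6,0,0,0,0,0,-7,0,0,0,0,0,-7,0,0,0]'; python3 -m crank '[0,0,-1.5,0,0,0,0,0,-3,0,0,0,0,0,-3,0,0,0]'; python3 -m crank '[0,0,-1.5,0,0,0,0,0,-3,0,0,0,0,0,-3,0,0,0]'
```

```text
clock: 17.1
position: [0.567, 0.0614, 0.0419]
ee_rot: [0.0, -0.118, 0.993, -0.0]
wrist_force: [-1.3, -1.2, 4.7]
finger_gap: 0.0257
finger_force: 45.0
clock: 17.4
position: [0.5668, 0.0614, 0.0385]
ee_rot: [-0.0, -0.118, 0.993, -0.0]
wrist_force: [-0.8, -1.4, -2.1]
finger_gap: 0.0256
finger_force: 45.0
clock: 17.7
position: [0.5667, 0.0615, 0.0351]
ee_rot: [-0.0, -0.118, 0.993, 0.0]
wrist_force: [-1.1, -0.5, -8.6]
finger_gap: 0.0258
finger_force: 45.0
```

The catches resisted (+4.7 N), then snapped through and now drive the pack down. I'll press on against the contacts.

```bash
for i in 1; do python3 -m crank '[0,0,-1,0,0,0,0,0,-2,0,0,0,0,0,-2,0,0,0]'; done; python3 -m crank '[0,0,-1,0,0,0,0,0,-2,0,0,0,0,0,-2,0,0,0]'
```

```text
clock: 18.0
position: [0.5668, 0.0615, 0.0335]
ee_rot: [-0.0, -0.118, 0.993, 0.0]
wrist_force: [-2.4, -0.4, -5.5]
finger_gap: 0.0261
finger_force: 45.0
clock: 18.3
position: [0.5672, 0.0615, 0.0319]
ee_rot: [0.0, -0.118, 0.993, -0.0]
wrist_force: [-3.0, -0.5, 4.9]
finger_gap: 0.0258
finger_force: 45.0
```

```bash
python3 -m crank '[0,0,-1,0,0,0,0,0,-2,0,0,0,0,0,-2,0,0,0]';  python3 -m crank '[0,0,-0.7,0,0,0,0,0,-0.7,0,0,0]'; python3 -m crank '[0,0,-0.5,0,0,0,0,0,-0.5,0,0,0]'
```

```text
clock: 18.6
position: [0.5672, 0.0615, 0.03]
ee_rot: [0.0, -0.118, 0.993, -0.0]
wrist_force: [-4.3, -0.9, 7.4]
finger_gap: 0.0257
finger_force: 45.0
clock: 18.8
position: [0.5672, 0.0615, 0.0294]
ee_rot: [0.0, -0.118, 0.993, -0.0]
wrist_force: [-5.2, -0.2, 7.7]
finger_gap: 0.0258
finger_force: 45.0
clock: 19.0
position: [0.5672, 0.0615, 0.0291]
ee_rot: [0.0, -0.118, 0.993, -0.0]
wrist_force: [-6.2, -1.3, 9.4]
finger_gap: 0.0255
finger_force: 45.0
```

A lateral force is building (-6 N in x). I'll ease back along the meter's x axis and press a touch more.

```bash
python3 -m crank '[-0.7,-0.2,0,0,0,0,-0.7,-0.2,-0.3,0,0,0,-0.7,-0.2,-0.3,0,0,0]'; python3 -m crank '[-0.5,-0.1,-0.4,0,0,0,-0.5,-0.1,-0.4,0,0,0,-0.5,-0.1,-0.4,0,0,0]'
```

```text
clock: 19.3
position: [0.5671, 0.0615, 0.029]
ee_rot: [0.001, -0.118, 0.993, 0.0]
wrist_force: [-3.1, 2.3, 11.7]
finger_gap: 0.0255
finger_force: 45.0
clock: 19.6
position: [0.5672, 0.0614, 0.029]
ee_rot: [0.001, -0.118, 0.993, 0.0]
wrist_force: [-3.3, 2.0, 16.9]
finger_gap: 0.0258
finger_force: 45.0
```

The force is up to 17 N with z unchanged, so the pack is on the hard stop. I'll do a short hold and check the pry, lid and bystanders numerically.

```bash
python3 -m crank '[0,0,0,0,0,0,0,0,0,0,0,0,0,0,0,0,0,0,0,0,0,0,0,0,0,0,0,0,0,0]'; python3 - <<'E'
from h import *
c=cam("top")
for n,lo,hi,z in (("red",(0,150,80),(6,255,255),.018),("blue",(105,120,60),(125,255,255),.02),("yel",(22,120,120),(32,255,255),.026)):
    for k in blobs(c,lo,hi):
        m=cv2.minAreaRect(k)[0]
        if 180<m[0]<450 and 90<m[1]<300: print(n,np.round(m),(plane(c,*m,z)*1000).round())
c=cam("scene")
for k in blobs(c,(22,120,120),(32,255,255)): print("scene yel",cv2.boundingRect(k))
E
```

```text
clock: 20.1
position: [0.5671, 0.0615, 0.029]
ee_rot: [0.001, -0.118, 0.993, 0.0]
wrist_force: [-2.9, 2.2, 15.7]
finger_gap: 0.0256
finger_force: 45.0
red [411. 228.] [ 492. -276.   18.]
red [406. 209.] [ 545. -263.   18.]
yel [209. 152.] [725. 291.  26.]
yel [347. 137.] [ 755. -103.   26.]
scene yel (325, 312, 25, 20)
scene yel (322, 256, 7, 17)
scene yel (230, 248, 5, 16)
scene yel (366, 227, 3, 17)
scene yel (421, 219, 61, 46)
scene yel (299, 197, 42, 45)
scene yel (215, 197, 56, 32)
scene yel (130, 104, 35, 29)
```

```bash
python3 -c "
from cell import ctrl
print(ctrl.job_done())"
```

```text
the job is handed in; nothing more can be done
None
```

I levered the lid open with the pry blade to about 1.88 rad, laid the tool back on the bench at its original spot, and handed in with the pack past both catches (inferred from force and depth) and still gripped, held fully home at about 16 N.

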